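# Close the swing clamp on a saddle-tree blank

## Task

Clamp the wooden blank in the saddler's jig: with the back of a finger push the steel swing strap over the blank until it rests against its stop, then push the upright cam lever all the way down with a fingertip so that the cam presses on the blank. Nothing is picked up: leave the blank lying in its nest and leave the other things on the bench where they are.

Things in the scene. Friction and masses are not known exactly. Their poses are not given: they have to be found in the camera images.
- jig: Plywood board 250 x 210 x 18 mm (x, y, z) fixed to the bench, its yaw varies. Origin at the centre of its underside, z up. 10 mm high wooden rails round its middle hold the blank. The strap's pivot post stands at its (80, 0) mm; the strap's stop, a steel post 16 x 12 mm, 70 mm above the bench, at (52, 23.5) mm. A thread spool stands loose near (-70, 75) mm.
- block: The blank to be clamped: a loose two-tone wooden block 60 x 110 x 29 mm (x, y, z), 0.1 to 0.2 kg, lying flat in the nest in the middle of the jig with 2 mm play all round, long side along the jig's y; its top is 47 mm above the bench. Origin at the centre of its underside.
- strap (a joint): Strap angle (rad) about its vertical pivot. 0: closed, at its stop, pointing from the pivot along the jig's -x over the blank; positive: swung out, counter-clockwise from above (1.57: along the jig's -y). Range 0 to 1.7, starts 0.85 to 1.45. A forked flat steel bar 34 mm wide, 59 to 73 mm above the bench, 175 mm long from the pivot. Stays where left (friction 0.12 N m, under 1 N at the peg).
- strap_pivot (a point): Point on the strap's vertical pivot axis, 66 mm above the bench; axes turn with the strap: its -x runs along the strap to the peg, z up.
- peg_top (a point): Top centre, 113 mm above the bench, of the upright round steel push peg, 14 mm thick and 40 mm tall, that stands on the strap 160 mm from the pivot.
- lever (a joint): Angle (rad) of the cam lever about its level axis across the strap. 0: upright; grows as its end is pushed over and down towards the strap's pivot; 1.35: fully down at its stop, 13 degrees above level. Starts 0.05 to 0.4. Stays where left (friction 0.1 N m); needs roughly 3 to 8 N at its end; the cam presses over about the last 0.4 rad and then locks itself.
- lever_axis (a point): Centre of the lever's axis, 66 mm above the bench, on the strap 80 mm from the pivot. Its axes turn with the lever: z runs from the axis along the lever to its end; x is the way the end moves when pushed down; y is the hinge axis.
- lever_tip (a point): End of the lever, 83 mm from its axis. The lever is a steel bar 12 mm thick (6 mm to either side of the line from axis to tip, along its push direction) and 16 mm wide, with a 30 mm wide, 18 mm long paddle at the end.
- cam: The round steel cam, 24 mm across and 18 mm wide, at the lever's foot between the fork's two bars, that comes down on the blank's top as the lever goes down. Origin at the lever's axis.
- spool: Bystander: wooden thread spool, 36 mm across, 42 mm tall, standing loose on the jig's board. Origin under its centre.
- wax: Bystander: pale block of wax 60 x 42 x 26 mm. Origin under its centre.
- jar: Bystander: amber glass jar, 60 mm across, 85 mm tall. Origin under its centre.
- mug: Bystander: green plastic cup, 80 mm across, 90 mm tall. Origin under its centre.
- tin: Bystander: flat metal tin 85 x 60 x 22 mm. Origin under its centre.
- mallet: Bystander: wooden mallet lying down, handle along its x, 240 mm long, up to 52 mm tall. Origin on the bench under the handle.
- driver: Bystander: screwdriver lying on the bench along its x. Origin at its underside.
Not all that is in view belongs to the job. What is shaped like the block but black or red is not meant.

How it is judged:
By the outcome, as a careful person would: the job done as asked, in the order asked, and still so for the second after the job is handed in, with the robot touching nothing.
It also fails if it takes over 54 s, if anything falls off the work surface, if the arm or the gripper's body presses on something with over 40 N, if the wrist force passes 120 N, or if a joint passes its speed limit or range.

## Robot

A 7-joint arm with a two-finger parallel gripper is mounted at the origin on the work surface. World frame = base frame: x ahead of the robot, y to its left, z up, the work surface at z = 0. Lengths are in m, angles in rad, forces in N, time in s.
With the tool pointing down it reaches from about 0.4 to 0.925 m from the base axis. Payload 4.1 kg.
Tool frame: the origin (TCP) lies midway between the tips of the shut fingers; the grasp point (between the pads) lies 19 mm behind it; z points along the fingers, y is the line along which they close (so a half turn about z gives the same grasp; the last joint's range is limited). The gripper opens to 85 mm and grips with 20 to 120 N. Pads are 22 mm wide; open, the fingers measure 114 mm over their backs; the gripper's body (76 mm by 85 mm) begins 54 mm behind the grasp point. The pads swing forward as they close: fully open they stand 13 mm farther back than shut.
Start: joints at [-1.356, 0.398, 0.045, 1.537, -0.019, 1.207, -0.051], TCP at [0.201, 0.618, 0.231] pointing down, gripper open.
Joint ranges: [-2.82, 2.82], [-0.49, 2.23], [-1.37, 1.46], [0, 2.46], [-1.36, 4.5], [0.23, 2], [-2.94, 2.94]. Speed limits (rad/s): [2.57, 2.57, 3.14, 3.14, 3.14, 3.14, 3.14].

## Interface

Orientations are given as a unit quaternion [x, y, z, w].
In Python, from rig import ctrl gives the robot as it stands.
- The arm moves only by the tool send_rows, never from a script. Its argument "rows" is a list of rows, each an object of numbers: "x", "y", "z": the shift along the world's x, y, z scaled (see below); "rx", "ry", "rz": the turn, a rotation vector about the world's x, y, z scaled (see below); "fingers": the gripper command: -1 is shut, 1 is fully open, values between are in proportion. In form: [{"x": .., "y": .., "z": .., "rx": .., "ry": .., "rz": .., "fingers": ..}, ...]. A call has 1 to 20 rows; each row shifts and turns the commanded pose from where the row before left it; what a row does not reach is not made up. The controller multiplies each number of a shift by 5 cm and each number of a turn by 0.1 rad. A row lasts 1/8 s, in which the tool goes at most 62.5 mm and 10.7 degrees, less where a joint would pass 70% of its speed; a pose out of reach is approached as far as the arm can. A call with a number of a shift or a turn outside -1 to 1 is refused whole. A call with a gripper value outside its range is refused whole. The fingers move at their own pace and stop on an object; the grip force is fixed at half the most. Time passes only in rows, so rows that do not move let the fingers close. It gives the time, the measured TCP pose, the force, the opening and the grip force at its end, in the units of the state.
- ctrl.read_state(): the state, without advancing time (a new reading comes with each control period).
- ctrl.capture(name): name is "side" or "top" or "wrist"; returns the picture (420x560x3 uint8, red, green, blue); there is no depth.
- ctrl.camera_params(name): a dict with "fovy" (degrees; the focal length in pixels is half the picture's height over the tangent of half this angle, whatever the lens; pixels are square), "cx", "cy" (the principal point, pixels), "R" (3x3) and "t" (3): a world point X has camera coordinates R X + t. Camera axes: x right, y down, z forward; pixel columns grow to the right and rows downward; lengths in m; the calibration is good to about 2 mm. A picture is of the moment at which its call begins: read the wrist's pose just before it. camera_params takes no time and is no camera call; for the wrist camera it gives the pose at the moment of the call.
- ctrl.hand_in(): hands the job in; it is judged then, once.
The state is a dict: "clock": time; "joint_pos": joint angles; "joint_velocities": joint speeds; "effort": joint torques, N m; "eef_pos": TCP position; "eef_rot": TCP orientation; "contact_force": force on the tool from outside, world axes, zero at the start; "moment": the same for the moment, N m; "opening": finger opening in m; "grasp_force": force on a finger pad.
Only numpy, scipy, OpenCV 4.12 (cv2) and the standard library are available. Lean on these libraries where they do the work, as an engineer would, in place of code of your own. Each camera call takes 0.05 s, during which the arm holds its last target. There are 200 camera calls.

## Working session

There is one attempt and no reset: what is moved stays moved. The work goes in short steps, Python scripts to look and compute and a tool call to move; the robot and the scene stay as the last step left them, time stands still between calls to the robot, and variables do not carry over. Pictures are saved under pics/ and viewed, at most 10 in all, crops included, and the job is handed in when it is done.

Besides the shell and the picture viewer there is one more tool, called after "Emit:" by a JSON object that holds its "op" and its "data". send_rows: Moves the arm, as the interface text tells. Shifts and turns lie within -1 to 1; 1 stands for 5 cm of shift or 0.1 rad of turn. Its arguments: {"type":"object","properties":{"rows":{"type":"array","items":{"type":"object","properties":{"x":{"type":"number"},"y":{"type":"number"},"z":{"type":"number"},"rx":{"type":"number"},"ry":{"type":"number"},"rz":{"type":"number"},"fingers":{"type":"number"}}}}},"required":["rows"]}

```bash
mkdir -p pics
python3 - <<'E'
from rig import ctrl
import cv2
s=ctrl.read_state(); print(s)
for n in ["top","side"]:
    im=ctrl.capture(n); cv2.imwrite(f"pics/{n}0.png",im[:,:,::-1]); p=ctrl.camera_params(n); print(n,p)
E
```

```text
{'clock': 0.0, 'joint_pos': array([-1.35598895,  0.39915308,  0.04503435,  1.53789314, -0.01871905,
        1.20691237, -0.05068308]), 'joint_velocities': array([ 0.00160744, -0.00061427,  0.00081808,  0.00240529, -0.00042795,
        0.00077147,  0.00043456]), 'effort': array([ 3.69225590e-04, -4.75114918e+01,  1.36462368e+00, -2.54224938e+01,
        1.14265413e-02,  9.49671201e-03, -9.73912258e-07]), 'eef_pos': array([0.20041903, 0.61765182, 0.23028278]), 'eef_rot': array([ 1.56200590e-01,  9.87724876e-01, -9.67504957e-04, -9.46486886e-05]), 'contact_force': array([-0.05315214,  0.66294626,  0.35092985]), 'moment': array([-0.01885411, -0.04269992,  0.01050129]), 'grasp_force': 0.0, 'opening': 0.08525863702994878}
top {'fovy': 54.174751188257815, 'cx': 273.82369633621533, 'cy': 215.41259403711544, 'R': array([[-0.00882732, -0.99994702,  0.00529486],
       [-0.99226739,  0.0081037 , -0.1238538 ],
       [ 0.12380433, -0.00634722, -0.99228635]]), 't': array([0.03850679, 0.49393115, 1.0933611 ])}
side {'fovy': 54.48544128835312, 'cx': 270.72933454133505, 'cy': 205.93619312485964, 'R': array([[ 0.75792016, -0.65233537, -0.0039485 ],
       [-0.43390617, -0.4995986 , -0.74975107],
       [ 0.48711648,  0.56996473, -0.6617082 ]]), 't': array([-0.3765313 ,  0.33035478,  1.05788878])}
```

View pics/top0.png

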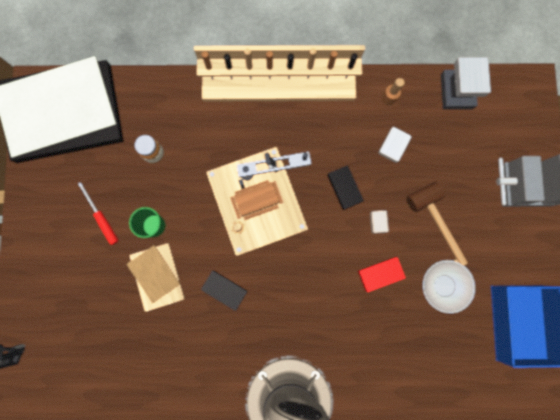

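View pics/side0.png

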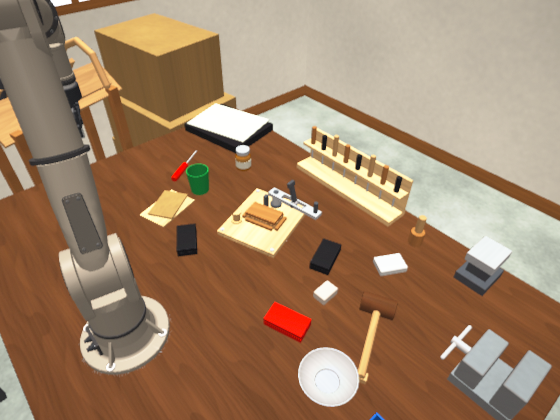

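Top view: the jig board is around (257,200), with the two-tone brown blank in its nest at (257,198). The strap pivots near (248,170) and points right to a peg near (306,158). The dark boxes at (345,187) and (223,290) and the red one at (382,275) are decoys. Next I'll enlarge both views to confirm.

Run:
```python
import cv2,numpy as np
a=cv2.imread("pics/top0.png")[140:260,200:320]; b=cv2.imread("pics/side0.png")[165:265,210:330]
a=cv2.resize(a,None,fx=5,fy=5,interpolation=cv2.INTER_CUBIC);cv2.imwrite("pics/topc.png",a)
b=cv2.resize(b,None,fx=6,fy=6,interpolation=cv2.INTER_CUBIC);cv2.imwrite("pics/sidec.png",b)
```

```text
(no output)
```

View pics/topc.png

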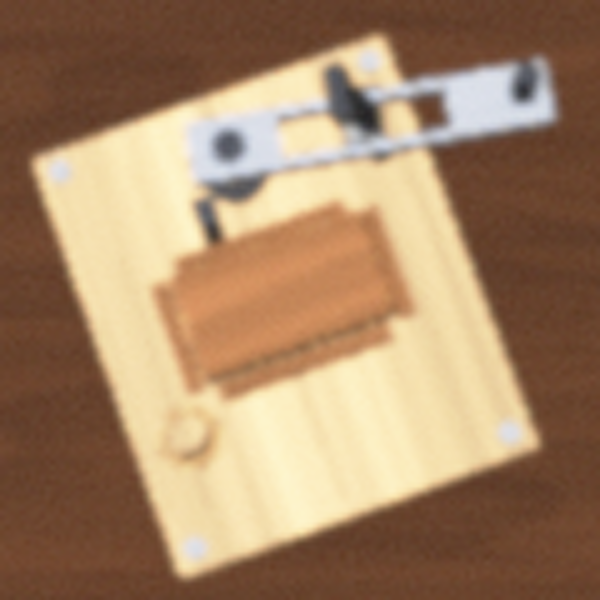

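View pics/sidec.png

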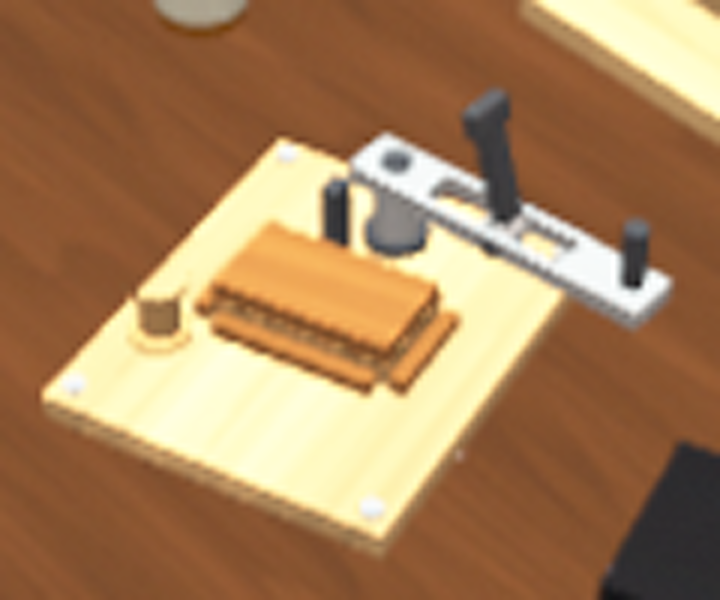

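The crops confirm the layout. Top crop: board corners at (32,158), (385,35), (540,445) and (182,578), pivot at (229,146), peg top near (525,75), lever tip near (336,80) and foot near (365,125), spool at (190,432). In the side crop the stop post is at (337,185), the lever tip at (488,100) and the peg top at (636,228).

```bash
cat > h.py <<'E'
import numpy as np
from rig import ctrl
def ray(n,u,v):
    p=ctrl.camera_params(n); f=210/np.tan(np.radians(p["fovy"]/2))
    R=np.array(p["R"]); t=np.array(p["t"])
    return -R.T@t, R.T@np.array([(u-p["cx"])/f,(v-p["cy"])/f,1])
def onz(n,u,v,z):
    c,d=ray(n,u,v); return c+d*(z-c[2])/d[2]
def tri(l):
    A=np.zeros((3,3));b=np.zeros(3)
    for n,u,v in l:
        c,d=ray(n,u,v); d/=np.linalg.norm(d); P=np.eye(3)-np.outer(d,d); A+=P;b+=P@c
    return np.linalg.solve(A,b)
def proj(n,X):
    p=ctrl.camera_params(n); f=210/np.tan(np.radians(p["fovy"]/2))
    c=np.array(p["R"])@X+p["t"]; return c[:2]/c[2]*f+[p["cx"],p["cy"]]
E
python3 - <<'E'
from h import *
np.set_printoptions(precision=4,suppress=True)
T=lambda u,v:("top",(u+.5)/5-.5+200,(v+.5)/5-.5+140)
S=lambda u,v:("side",(u+.5)/6-.5+210,(v+.5)/6-.5+165)
c=[onz(*T(*q),.018) for q in [(32,158),(385,35),(540,445),(182,578)]]
TL,TR,BR,BL=c; ctr=sum(c)/4
cs=[onz(*S(*q),.018) for q in [(282,138),(45,393),(380,543)]]
print("board top",*c,"side TL,BL,BR",*cs)
print("sizes",np.linalg.norm(TL-TR),np.linalg.norm(TL-BL))
ex=TL-BL+TR-BR; ey=TL-TR+BL-BR
y1=np.arctan2(ex[1],ex[0]);y2=np.arctan2(-ey[0],ey[1]);yaw=(y1*250+y2*210)/460
cs_c=(cs[0]+cs[2])/2
print("ctr",ctr,"side",cs_c,"yaw",y1,y2)
R=np.array([[np.cos(yaw),-np.sin(yaw)],[np.sin(yaw),np.cos(yaw)]])
W=lambda x,y:ctr[:2]+R@[x,y]
pv=onz(*T(229,146),.078);print("pivot img",pv,"model",W(.08,0),"side",onz(*S(397,162),.078))
peg=tri([T(527,68),S(636,228)]);tip=tri([T(336,78),S(488,98)])
print("peg",peg,"tip",tip)
d=peg[:2]-W(.08,0);print("len",np.linalg.norm(d),"angle",(np.arctan2(*d[::-1])-yaw-np.pi)%(2*np.pi))
print("peg closed",W(-.08,0),"lever axis closed",W(0,0),"stop",W(.052,.0235))
for X in [(0.2,0.618,.231)]:print(proj("top",np.array(X)))
for n,q in [("spool",T(190,432))]:print(n,onz(*q,.06))
E
```

```text
board top [0.6223 0.2233 0.018 ] [0.6918 0.0246 0.018 ] [ 0.4584 -0.0586  0.018 ] [0.387  0.1386 0.018 ] side TL,BL,BR [0.6236 0.2258 0.018 ] [0.3893 0.1402 0.018 ] [ 0.4551 -0.0587  0.018 ]
sizes 0.21044453619386191 0.25000410194868683
ctr [0.5399 0.082  0.018 ] side [0.5393 0.0835 0.018 ] yaw 0.3440698948294279 0.34197095930074506
pivot img [0.6138 0.109  0.078 ] model [0.6152 0.1089] side [0.6126 0.1083 0.078 ]
peg [ 0.6439 -0.0463  0.1133] tip [0.6295 0.0522 0.1482]
len 0.15776941793510857 angle 1.4105712353392565
peg closed [0.4645 0.0551] lever axis closed [0.5399 0.082 ] stop [0.5809 0.1216]
[  4.7235 341.5529]
spool [0.463  0.1309 0.06  ]
```

Emit:
{"op": "send_rows", "data": {"rows": [{"x":0.4,"y":-0.5,"z":0.4,"rz":-0.5,"fingers":-1},{"x":0.7,"y":-0.94,"rz":-0.77,"fingers":-1},{"x":0.7,"y":-0.94,"rz":-0.77,"fingers":-1},{"x":0.7,"y":-0.94,"rz":-0.77,"fingers":-1},{"x":0.7,"y":-0.94,"rz":-0.77,"fingers":-1},{"x":0.7,"y":-0.94,"rz":-0.77,"fingers":-1},{"x":0.7,"y":-0.94,"rz":-0.77,"fingers":-1},{"x":0.7,"y":-0.94,"rz":-0.77,"fingers":-1},{"x":0.7,"y":-0.94,"rz":-0.77,"fingers":-1},{"x":0.7,"y":-0.94,"rz":-0.77,"fingers":-1},{"x":0.7,"y":-0.94,"rz":-0.77,"fingers":-1},{"x":0.7,"y":-0.94,"rz":-0.77,"fingers":-1},{"x":0.7,"y":-0.94,"rz":-0.77,"fingers":-1},{"x":0.7,"y":-0.94,"rz":-0.77,"fingers":-1},{"x":0.3,"y":-0.44,"rz":-0.3,"fingers":-1},{"fingers":-1},{"fingers":-1}]}}

```text
$.rows[0]: bad value
```

Emit:
{"op": "send_rows", "data": {"rows": [{"x":0.4,"y":-0.5,"z":0.4,"rx":0,"ry":0,"rz":-0.5,"fingers":-1},{"x":0.7,"y":-0.94,"z":0,"rx":0,"ry":0,"rz":-0.77,"fingers":-1},{"x":0.7,"y":-0.94,"z":0,"rx":0,"ry":0,"rz":-0.77,"fingers":-1},{"x":0.7,"y":-0.94,"z":0,"rx":0,"ry":0,"rz":-0.77,"fingers":-1},{"x":0.7,"y":-0.94,"z":0,"rx":0,"ry":0,"rz":-0.77,"fingers":-1},{"x":0.7,"y":-0.94,"z":0,"rx":0,"ry":0,"rz":-0.77,"fingers":-1},{"x":0.7,"y":-0.94,"z":0,"rx":0,"ry":0,"rz":-0.77,"fingers":-1},{"x":0.7,"y":-0.94,"z":0,"rx":0,"ry":0,"rz":-0.77,"fingers":-1},{"x":0.7,"y":-0.94,"z":0,"rx":0,"ry":0,"rz":-0.77,"fingers":-1},{"x":0.7,"y":-0.94,"z":0,"rx":0,"ry":0,"rz":-0.77,"fingers":-1},{"x":0.7,"y":-0.94,"z":0,"rx":0,"ry":0,"rz":-0.77,"fingers":-1},{"x":0.7,"y":-0.94,"z":0,"rx":0,"ry":0,"rz":-0.77,"fingers":-1},{"x":0.7,"y":-0.94,"z":0,"rx":0,"ry":0,"rz":-0.77,"fingers":-1},{"x":0.7,"y":-0.94,"z":0,"rx":0,"ry":0,"rz":-0.77,"fingers":-1},{"x":0.3,"y":-0.44,"z":0,"rx":0,"ry":0,"rz":-0.3,"fingers":-1},{"x":0,"y":0,"z":0,"rx":0,"ry":0,"rz":0,"fingers":-1},{"x":0,"y":0,"z":0,"rx":0,"ry":0,"rz":0,"fingers":-1}]}}

```text
clock: 2.22
eef_pos: [0.6901, -0.038, 0.2508]
eef_rot: [0.641, 0.767, 0.0, -0.001]
contact_force: [-0.2, 0.1, -0.9]
opening: 0.0001
grasp_force: 0.0
```

Emit:
{"op": "send_rows", "data": {"rows": [{"x":0,"y":0,"z":-1,"rx":0,"ry":0,"rz":0,"fingers":-1},{"x":0,"y":0,"z":-1,"rx":0,"ry":0,"rz":0,"fingers":-1},{"x":0,"y":0,"z":-1,"rx":0,"ry":0,"rz":0,"fingers":-1},{"x":0,"y":0,"z":-0.2,"rx":0,"ry":0,"rz":0,"fingers":-1},{"x":0,"y":0,"z":0,"rx":0,"ry":0,"rz":0,"fingers":-1}]}}

```text
clock: 2.85
eef_pos: [0.6909, -0.0384, 0.0921]
eef_rot: [0.642, 0.767, 0.0, 0.0]
contact_force: [0.4, -0.5, 0.6]
opening: 0.0002
grasp_force: 0.0
```

Run:
```python
from h import *
import cv2
for n in ["side","top"]:
    im=ctrl.capture(n); cv2.imwrite(f"pics/{n}1.png",im[:,:,::-1])
a=cv2.imread("pics/side1.png")[140:260,230:350]; b=cv2.imread("pics/top1.png")[110:230,220:340]
cv2.imwrite("pics/c1.png",cv2.resize(np.hstack([a,b]),None,fx=3.3,fy=3.3,interpolation=cv2.INTER_CUBIC))
np.set_printoptions(precision=3,suppress=True)
P=np.array([.615,.109]);yaw=.343
def C(th,o=.0215):
    a=np.pi+yaw+th; return P+.16*np.array([np.cos(a),np.sin(a)])-o*np.array([np.sin(a),-np.cos(a)])
s=ctrl.read_state(); cur=s["eef_pos"][:2]; print(s["eef_pos"],s["contact_force"])
prev=cur
for th in [1.41]+list(np.arange(1.3,.15,-.1))+[.1,.06,.03,0,-.03]:
    c=C(th); print(round(th,2),c,(c-prev)/.05); prev=c
```

```text
[ 0.692 -0.039  0.094] [-0.392 -0.706  0.202]
1.41 [ 0.665 -0.044] [-0.545 -0.101]
1.3 [ 0.648 -0.049] [-0.343 -0.092]
1.2 [ 0.632 -0.052] [-0.319 -0.05 ]
1.1 [ 0.616 -0.052] [-0.322 -0.018]
1.0 [ 0.6   -0.052] [-0.322  0.014]
0.9 [ 0.584 -0.049] [-0.319  0.046]
0.8 [ 0.568 -0.046] [-0.313  0.078]
0.7 [ 0.553 -0.04 ] [-0.304  0.109]
0.6 [ 0.538 -0.033] [-0.291  0.139]
0.5 [ 0.525 -0.025] [-0.276  0.167]
0.4 [ 0.512 -0.015] [-0.258  0.194]
0.3 [ 0.5   -0.004] [-0.237  0.219]
0.2 [0.489 0.008] [-0.214  0.241]
0.1 [0.48  0.021] [-0.189  0.261]
0.06 [0.476 0.026] [-0.068  0.11 ]
0.03 [0.474 0.031] [-0.048  0.084]
0 [0.472 0.035] [-0.046  0.085]
-0.03 [0.469 0.039] [-0.043  0.087]
```

View pics/c1.png

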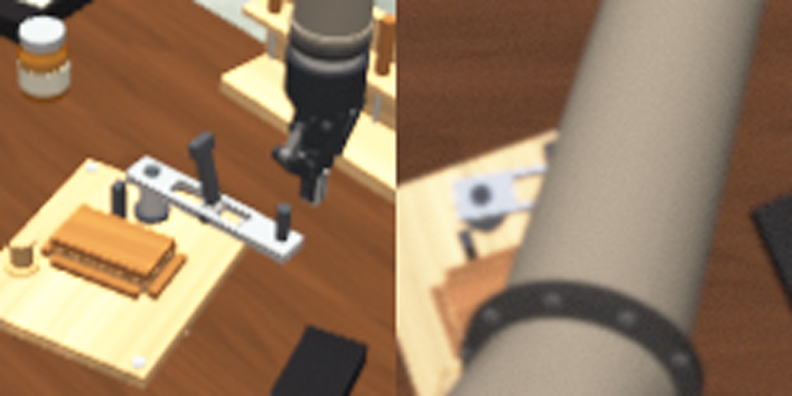

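The side half of the picture (left) shows the shut fingers behind the peg, at crop (315,190) against the peg at (283,215), with free space between. I'll push along the arc now.

Emit:
{"op": "send_rows", "data": {"rows": [{"x":-0.27,"y":-0.05,"z":-0.04,"rx":0,"ry":0,"rz":0,"fingers":-1},{"x":-0.27,"y":-0.05,"z":0,"rx":0,"ry":0,"rz":0,"fingers":-1},{"x":-0.34,"y":-0.09,"z":0,"rx":0,"ry":0,"rz":-1,"fingers":-1},{"x":-0.32,"y":-0.05,"z":0,"rx":0,"ry":0,"rz":-1,"fingers":-1},{"x":-0.32,"y":-0.02,"z":0,"rx":0,"ry":0,"rz":-1,"fingers":-1},{"x":-0.32,"y":0.01,"z":0,"rx":0,"ry":0,"rz":-1,"fingers":-1},{"x":-0.32,"y":0.05,"z":0,"rx":0,"ry":0,"rz":-1,"fingers":-1},{"x":-0.31,"y":0.08,"z":0,"rx":0,"ry":0,"rz":-1,"fingers":-1},{"x":-0.3,"y":0.11,"z":0,"rx":0,"ry":0,"rz":-1,"fingers":-1},{"x":-0.29,"y":0.14,"z":0,"rx":0,"ry":0,"rz":-1,"fingers":-1},{"x":-0.28,"y":0.17,"z":0,"rx":0,"ry":0,"rz":-1,"fingers":-1},{"x":0,"y":0,"z":0,"rx":0,"ry":0,"rz":0,"fingers":-1}]}}

```text
clock: 4.45
eef_pos: [0.5234, -0.0241, 0.0902]
eef_rot: [0.911, 0.412, 0.001, -0.0]
contact_force: [-0.6, 0.5, -1.1]
opening: -0.0
grasp_force: 0.0
```

Run:
```python
from h import *
import cv2
im=ctrl.capture("side"); cv2.imwrite("pics/s2.png",cv2.resize(im[140:280,200:360,::-1],None,fx=4,fy=4,interpolation=cv2.INTER_CUBIC))
```

```text
(no output)
```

View pics/s2.png

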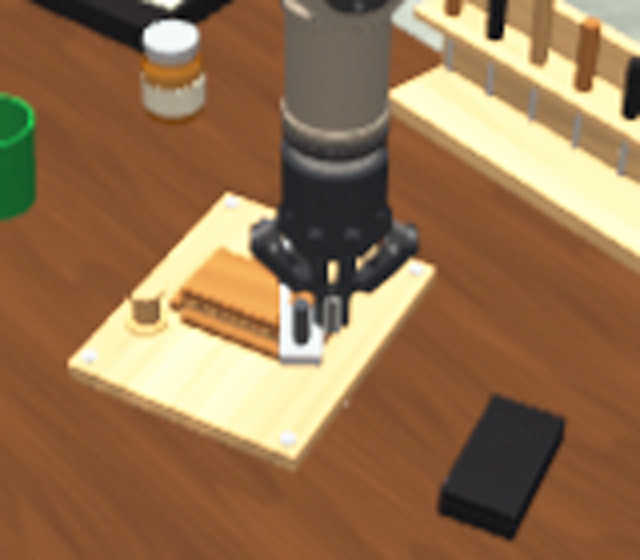

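The strap is moving as planned: the peg at (300,320) leans on the finger's back at (330,315), and the strap now lies over the blank. I'll continue to the stop.

Emit:
{"op": "send_rows", "data": {"rows": [{"x":-0.26,"y":0.19,"z":0,"rx":0,"ry":0,"rz":-1,"fingers":-1},{"x":-0.24,"y":0.22,"z":0,"rx":0,"ry":0,"rz":-1,"fingers":-1},{"x":-0.21,"y":0.24,"z":0,"rx":0,"ry":0,"rz":-1,"fingers":-1},{"x":-0.19,"y":0.26,"z":0,"rx":0,"ry":0,"rz":-1,"fingers":-1},{"x":-0.07,"y":0.11,"z":0,"rx":0,"ry":0,"rz":-0.5,"fingers":-1},{"x":-0.05,"y":0.08,"z":0,"rx":0,"ry":0,"rz":-0.3,"fingers":-1},{"x":0,"y":0,"z":0,"rx":0,"ry":0,"rz":0,"fingers":-1}]}}

```text
clock: 5.38
eef_pos: [0.4732, 0.0304, 0.0896]
eef_rot: [0.983, 0.183, 0.0, 0.0]
contact_force: [0.9, 1.0, 0.2]
opening: 0.0001
grasp_force: 0.0
```

Emit:
{"op": "send_rows", "data": {"rows": [{"x":-0.02,"y":0.05,"z":0,"rx":0,"ry":0,"rz":-0.2,"fingers":-1},{"x":0,"y":0,"z":0,"rx":0,"ry":0,"rz":0,"fingers":-1}]}}

```text
clock: 5.62
eef_pos: [0.4719, 0.0327, 0.0895]
eef_rot: [0.985, 0.173, 0.0, 0.0]
contact_force: [0.3, -0.3, 0.7]
opening: 0.0
grasp_force: 0.2
```

Emit:
{"op": "send_rows", "data": {"rows": [{"x":-0.02,"y":0.04,"z":0,"rx":0,"ry":0,"rz":0,"fingers":-1},{"x":0,"y":0,"z":0,"rx":0,"ry":0,"rz":0,"fingers":-1}]}}

```text
clock: 5.88
eef_pos: [0.4707, 0.035, 0.0894]
eef_rot: [0.985, 0.173, 0.0, 0.0]
contact_force: [0.1, 0.5, 0.6]
opening: 0.0
grasp_force: 0.2
```

Emit:
{"op": "send_rows", "data": {"rows": [{"x":-0.01,"y":0.04,"z":0,"rx":0,"ry":0,"rz":0,"fingers":-1},{"x":0,"y":0,"z":0,"rx":0,"ry":0,"rz":0,"fingers":-1}]}}

```text
clock: 6.12
eef_pos: [0.4699, 0.037, 0.0893]
eef_rot: [0.985, 0.173, -0.0, -0.0]
contact_force: [-1.1, -0.4, -0.2]
opening: 0.0002
grasp_force: 0.1
```

Emit:
{"op": "send_rows", "data": {"rows": [{"x":-0.01,"y":0.04,"z":0,"rx":0,"ry":0,"rz":0,"fingers":-1},{"x":0,"y":0,"z":0,"rx":0,"ry":0,"rz":0,"fingers":-1}]}}

```text
clock: 6.38
eef_pos: [0.4697, 0.0376, 0.0894]
eef_rot: [0.985, 0.172, 0.0, 0.001]
contact_force: [1.3, -5.1, 0.1]
opening: -0.0002
grasp_force: 2.3
```

Emit:
{"op": "send_rows", "data": {"rows": [{"x":-0.01,"y":0.04,"z":0,"rx":0,"ry":0,"rz":0,"fingers":-1},{"x":0,"y":0,"z":0,"rx":0,"ry":0,"rz":0,"fingers":-1}]}}

```text
clock: 6.62
eef_pos: [0.4697, 0.0377, 0.0895]
eef_rot: [0.985, 0.172, 0.001, 0.002]
contact_force: [2.3, -8.8, -1.9]
opening: -0.0001
grasp_force: 4.4
```

The force rose to 9 N and the strap stopped moving, so it is at its stop. I'll back off, rise and check.

Emit:
{"op": "send_rows", "data": {"rows": [{"x":0.09,"y":-0.25,"z":0,"rx":0,"ry":0,"rz":0,"fingers":-1},{"x":0.09,"y":-0.25,"z":0.1,"rx":0,"ry":0,"rz":0,"fingers":-1},{"x":0,"y":-0.5,"z":0.9,"rx":0,"ry":0,"rz":0,"fingers":-1},{"x":0,"y":-0.7,"z":0.9,"rx":0,"ry":0,"rz":0,"fingers":-1},{"x":0,"y":-0.9,"z":0.5,"rx":0,"ry":0,"rz":0,"fingers":-1},{"x":0,"y":-0.9,"z":0,"rx":0,"ry":0,"rz":0,"fingers":-1},{"x":0,"y":0,"z":0,"rx":0,"ry":0,"rz":0,"fingers":-1}]}}

```text
clock: 7.5
eef_pos: [0.4775, -0.1388, 0.2105]
eef_rot: [0.986, 0.169, 0.001, 0.001]
contact_force: [0.1, 1.2, 0.3]
opening: 0.0
grasp_force: 0.0
```

Run:
```python
from h import *
import cv2
I=[]
for n,(r,c) in {"side":(160,200),"top":(140,200)}.items():
    im=ctrl.capture(n)[:,:,::-1]; cv2.imwrite(f"pics/{n}3.png",im); I.append(im[r:r+120,c:c+130])
cv2.imwrite("pics/c3.png",cv2.resize(np.hstack(I),None,fx=3,fy=3,interpolation=cv2.INTER_CUBIC))
print(ctrl.read_state()["eef_pos"])
for z in (0,.02):
  for X in [(.4645,.0551,.113),(.5396,.0825,.149)]: print(proj("side",np.array(X)),proj("top",np.array(X)))
```

```text
[ 0.47801799 -0.13428851  0.20943568]
[250.72124207 211.37830273] [265.87883734 223.11297603]
[263.67096797 187.71122208] [254.35959548 191.35514165]
[250.72124207 211.37830273] [265.87883734 223.11297603]
[263.67096797 187.71122208] [254.35959548 191.35514165]
```

View pics/c3.png

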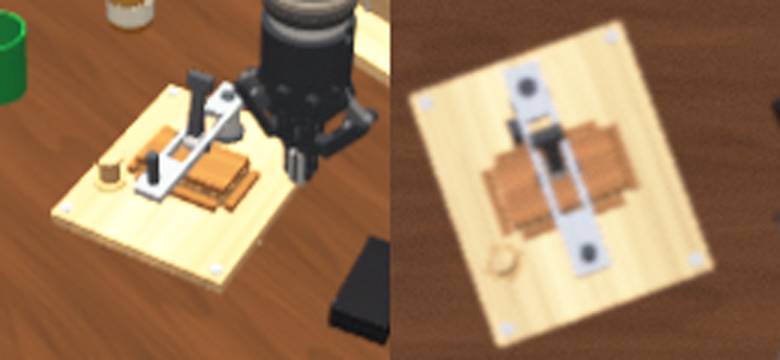

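The strap lies on the board's midline against the stop post: the peg is at (588,253) in the top crop where predicted, and the stop at (517,130) touches the strap. The lever is still upright, with its tip at (548,132) top and (200,75) side. Now I'll work out the lever push.

Run:
```python
from h import *
np.set_printoptions(precision=3,suppress=True)
A=np.array([.5396,.0825]);ex=np.array([np.cos(.343),np.sin(.343)])
t=tri([("top",252.7,184),("side",266.7,185)]); print("tip",t,"phi",np.arctan2((t[:2]-A)@ex,t[2]-.066))
def C(ph,r=.072,h=.011):
    x=r*np.sin(ph)-.006*np.cos(ph)-h; z=.066+r*np.cos(ph)+.006*np.sin(ph); return np.r_[A+ex*x,z]
cur=ctrl.read_state()["eef_pos"]
pre=np.r_[A-.045*ex,C(.1)[2]]
print("to pre",(pre-cur)/.05,pre); prev=pre
for ph in [.1,.2,.3,.4,.5,.6,.7,.8,.9,1.,1.1,1.2,1.25,1.3,1.35,1.4]:
    c=C(ph);print(ph,c,(c-prev)/.05);prev=c
```

```text
tip [0.557 0.087 0.148] phi 0.21930980781123266
to pre [ 0.384  4.033 -1.424] [0.497 0.067 0.138]
0.1 [0.53  0.079 0.138] [0.663 0.237 0.   ]
0.2 [0.537 0.082 0.138] [ 0.136  0.048 -0.01 ]
0.3 [0.544 0.084 0.137] [ 0.134  0.048 -0.024]
0.4 [0.55  0.086 0.135] [ 0.131  0.047 -0.038]
0.5 [0.557 0.089 0.132] [ 0.127  0.045 -0.052]
0.6 [0.563 0.091 0.129] [ 0.121  0.043 -0.065]
0.7 [0.569 0.093 0.125] [ 0.115  0.041 -0.078]
0.8 [0.574 0.095 0.12 ] [ 0.107  0.038 -0.089]
0.9 [0.579 0.097 0.115] [ 0.098  0.035 -0.1  ]
1.0 [0.583 0.098 0.11 ] [ 0.088  0.031 -0.11 ]
1.1 [0.587 0.099 0.104] [ 0.077  0.028 -0.119]
1.2 [0.59  0.101 0.098] [ 0.066  0.023 -0.126]
1.25 [0.592 0.101 0.094] [ 0.028  0.01  -0.066]
1.3 [0.593 0.102 0.091] [ 0.025  0.009 -0.067]
1.35 [0.594 0.102 0.088] [ 0.022  0.008 -0.068]
1.4 [0.595 0.102 0.084] [ 0.019  0.007 -0.069]
```

Emit:
{"op": "send_rows", "data": {"rows": [{"x":0.08,"y":0.81,"z":0,"rx":0,"ry":0,"rz":0,"fingers":-1},{"x":0.08,"y":0.81,"z":0,"rx":0,"ry":0,"rz":0,"fingers":-1},{"x":0.08,"y":0.81,"z":0,"rx":0,"ry":0,"rz":0,"fingers":-1},{"x":0.08,"y":0.81,"z":0,"rx":0,"ry":0,"rz":0,"fingers":-1},{"x":0.08,"y":0.81,"z":0,"rx":0,"ry":0,"rz":0,"fingers":-1},{"x":0,"y":0,"z":-0.7,"rx":0,"ry":0,"rz":0,"fingers":-1},{"x":0,"y":0,"z":-0.72,"rx":0,"ry":0,"rz":0,"fingers":-1},{"x":0,"y":0,"z":0,"rx":0,"ry":0,"rz":0,"fingers":-1},{"x":0,"y":0,"z":0,"rx":0,"ry":0,"rz":0,"fingers":-1}]}}

```text
clock: 8.72
eef_pos: [0.4987, 0.069, 0.1393]
eef_rot: [0.985, 0.173, 0.001, -0.0]
contact_force: [-1.0, -0.1, 0.9]
opening: 0.0003
grasp_force: 0.0
```

Emit:
{"op": "send_rows", "data": {"rows": [{"x":0.3,"y":0.1,"z":-0.02,"rx":0,"ry":0,"rz":0,"fingers":-1},{"x":0.3,"y":0.1,"z":0,"rx":0,"ry":0,"rz":0,"fingers":-1},{"x":0.16,"y":0.06,"z":-0.01,"rx":0,"ry":0,"rz":0,"fingers":-1},{"x":0.13,"y":0.05,"z":-0.02,"rx":0,"ry":0,"rz":0,"fingers":-1},{"x":0.13,"y":0.05,"z":-0.04,"rx":0,"ry":0,"rz":0,"fingers":-1},{"x":0.13,"y":0.04,"z":-0.05,"rx":0,"ry":0,"rz":0,"fingers":-1},{"x":0.12,"y":0.04,"z":-0.07,"rx":0,"ry":0,"rz":0,"fingers":-1},{"x":0.11,"y":0.04,"z":-0.08,"rx":0,"ry":0,"rz":0,"fingers":-1},{"x":0,"y":0,"z":0,"rx":0,"ry":0,"rz":0,"fingers":-1}]}}

```text
clock: 9.85
eef_pos: [0.5673, 0.0925, 0.1233]
eef_rot: [0.985, 0.173, -0.0, 0.0]
contact_force: [-0.8, -0.9, -0.6]
opening: -0.0003
grasp_force: 0.0
```

Run:
```python
from h import *
import cv2
im=ctrl.capture("side"); cv2.imwrite("pics/s4.png",cv2.resize(im[140:260,200:340,::-1],None,fx=5,fy=5,interpolation=cv2.INTER_CUBIC))
```

```text
(no output)
```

View pics/s4.png

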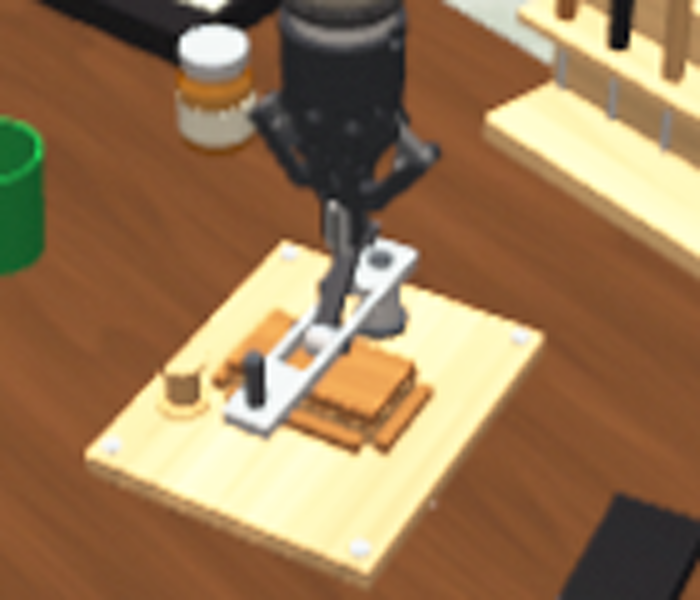

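The fingertip at (340,215) is on the lever's paddle and the lever leans about 0.7 rad from its foot at (325,330). The strap has stayed closed. I'll continue down.

Emit:
{"op": "send_rows", "data": {"rows": [{"x":0.11,"y":0.04,"z":-0.09,"rx":0,"ry":0,"rz":0,"fingers":-1},{"x":0.1,"y":0.03,"z":-0.1,"rx":0,"ry":0,"rz":0,"fingers":-1},{"x":0.09,"y":0.03,"z":-0.1,"rx":0,"ry":0,"rz":0,"fingers":-1},{"x":0.08,"y":0.03,"z":-0.11,"rx":0,"ry":0,"rz":0,"fingers":-1},{"x":0.06,"y":0.02,"z":-0.12,"rx":0,"ry":0,"rz":0,"fingers":-1},{"x":0,"y":0,"z":0,"rx":0,"ry":0,"rz":0,"fingers":-1}]}}

```text
clock: 10.65
eef_pos: [0.5894, 0.1, 0.0985]
eef_rot: [0.985, 0.173, -0.0, -0.0]
contact_force: [-2.5, 0.3, 7.0]
opening: 0.0003
grasp_force: 3.8
```

Emit:
{"op": "send_rows", "data": {"rows": [{"x":0.03,"y":0.01,"z":-0.07,"rx":0,"ry":0,"rz":0,"fingers":-1},{"x":0.02,"y":0.01,"z":-0.07,"rx":0,"ry":0,"rz":0,"fingers":-1},{"x":0,"y":0,"z":0,"rx":0,"ry":0,"rz":0,"fingers":-1}]}}

```text
clock: 11.02
eef_pos: [0.5924, 0.1011, 0.0917]
eef_rot: [0.985, 0.173, 0.001, -0.0]
contact_force: [-1.9, 1.0, 7.1]
opening: 0.0004
grasp_force: 3.4
```

Emit:
{"op": "send_rows", "data": {"rows": [{"x":0.02,"y":0.01,"z":-0.05,"rx":0,"ry":0,"rz":0,"fingers":-1},{"x":0,"y":0,"z":0,"rx":0,"ry":0,"rz":0,"fingers":-1}]}}

```text
clock: 11.28
eef_pos: [0.5933, 0.1014, 0.0898]
eef_rot: [0.985, 0.173, 0.0, -0.001]
contact_force: [-3.8, -1.1, 12.2]
opening: -0.0003
grasp_force: 6.3
```

Emit:
{"op": "send_rows", "data": {"rows": [{"x":0.01,"y":0,"z":-0.05,"rx":0,"ry":0,"rz":0,"fingers":-1},{"x":0,"y":0,"z":0,"rx":0,"ry":0,"rz":0,"fingers":-1}]}}

```text
clock: 11.52
eef_pos: [0.594, 0.1017, 0.0872]
eef_rot: [0.985, 0.173, 0.001, -0.001]
contact_force: [-2.0, 0.5, 11.2]
opening: -0.0005
grasp_force: 5.5
```

Emit:
{"op": "send_rows", "data": {"rows": [{"x":0,"y":0,"z":-0.05,"rx":0,"ry":0,"rz":0,"fingers":-1},{"x":0,"y":0,"z":0,"rx":0,"ry":0,"rz":0,"fingers":-1}]}}

```text
clock: 11.78
eef_pos: [0.5944, 0.1018, 0.0864]
eef_rot: [0.985, 0.173, 0.001, -0.001]
contact_force: [-7.3, -0.1, 21.3]
opening: 0.0001
grasp_force: 10.9
```

Emit:
{"op": "send_rows", "data": {"rows": [{"x":0,"y":0,"z":-0.04,"rx":0,"ry":0,"rz":0,"fingers":-1},{"x":0,"y":0,"z":0,"rx":0,"ry":0,"rz":0,"fingers":-1},{"x":0,"y":0,"z":0,"rx":0,"ry":0,"rz":0,"fingers":-1}]}}

```text
clock: 12.15
eef_pos: [0.5945, 0.1018, 0.086]
eef_rot: [0.985, 0.172, 0.001, -0.002]
contact_force: [-11.2, 1.8, 30.7]
opening: -0.0001
grasp_force: 16.3
```

The lever is at its stop: force climbed to 31 N with almost no further motion. I'll lift off straight up, move aside and check.

Emit:
{"op": "send_rows", "data": {"rows": [{"x":-0.02,"y":0,"z":0.2,"rx":0,"ry":0,"rz":0,"fingers":-1},{"x":0,"y":0,"z":0.6,"rx":0,"ry":0,"rz":0,"fingers":-1},{"x":0,"y":0,"z":0.9,"rx":0,"ry":0,"rz":0,"fingers":-1},{"x":0,"y":0,"z":0.9,"rx":0,"ry":0,"rz":0,"fingers":-1},{"x":0,"y":-0.9,"z":0,"rx":0,"ry":0,"rz":0,"fingers":-1},{"x":0,"y":-0.9,"z":0,"rx":0,"ry":0,"rz":0,"fingers":-1},{"x":-0.2,"y":-0.9,"z":0,"rx":0,"ry":0,"rz":0,"fingers":-1},{"x":-0.2,"y":-0.9,"z":0,"rx":0,"ry":0,"rz":0,"fingers":-1},{"x":-0.2,"y":-0.9,"z":0,"rx":0,"ry":0,"rz":0,"fingers":-1},{"x":0,"y":0,"z":0,"rx":0,"ry":0,"rz":0,"fingers":-1},{"x":0,"y":0,"z":0,"rx":0,"ry":0,"rz":0,"fingers":-1}]}}

```text
clock: 13.52
eef_pos: [0.5625, -0.1229, 0.211]
eef_rot: [0.985, 0.173, 0.0, -0.0]
contact_force: [0.8, -0.6, -0.3]
opening: -0.0001
grasp_force: 0.0
```

Run:
```python
from h import *
import cv2
I=[]
for n,(r,c) in {"side":(160,200),"top":(140,200)}.items():
    im=ctrl.capture(n)[:,:,::-1]; I.append(im[r:r+120,c:c+130])
cv2.imwrite("pics/c5.png",cv2.resize(np.hstack(I),None,fx=3,fy=3,interpolation=cv2.INTER_CUBIC))
A=np.array([.5396,.0825]);ex=np.array([np.cos(.343),np.sin(.343)])
for ph in (1.2,1.35):
    X=np.r_[A+ex*.083*np.sin(ph),.066+.083*np.cos(ph)]
    print(ph,(proj("side",X)-[200,160])*3,(proj("top",X)-[200,140])*3+[390,0])
```

```text
1.2 [227.08477587  82.12531641] [525.49699096  82.98292806]
1.35 [228.62237345  88.66630248] [524.97552563  82.43436057]
```

View pics/c5.png

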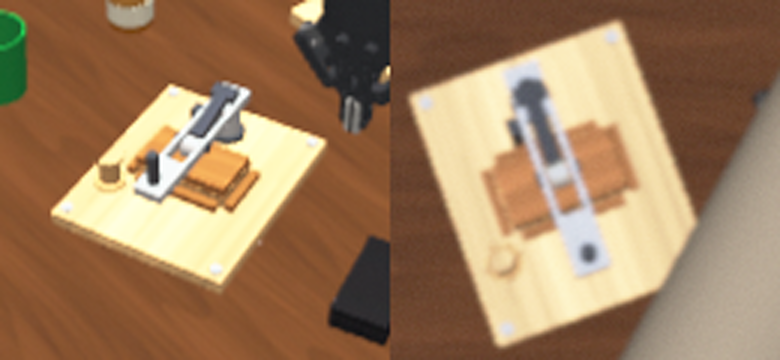

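The lever lies down over the strap, with its tip near (228,88) in the side crop as predicted for 1.35 rad. The strap is still closed, and the blank and spool have not moved.

```bash
python3 -c "
from rig import ctrl
print(ctrl.hand_in())"
```

```text
the job is handed in; nothing more can be done
None
```

The blank is clamped and the job is handed in: the strap was pushed to its stop, then the cam lever fully down to its stop, in about 14 s, and the blank and spool looked unmoved in the final pictures.

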